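Sieve the small coins out at the counting desk

TASK

Take the slotted coin sieve by its brass bar, lift it just a little clear of the green tray it stands on, and shake it side to side, keeping it level, until both small copper coins have dropped through into that tray while the large silver medal stays in the sieve. Then set the sieve back on the green tray where it stood and let go; do not touch the coins or the medal with the robot.

Things in the scene. Friction and masses are not known exactly. Their poses are not given: they have to be found in the camera images.
- sieve_grip (a point): Centre of the brass bar over the coin sieve (0.4 kg), 124 mm above the desk at first. Bar 196 mm along x, 9 mm wide (y, pinch here), 18 mm tall, posts at its ends only. Sieve: blue floor, dark wooden frame 224 (x) x 112 (y) x 28 mm, underside 74 mm and floor 68 mm below this point, walls' rims 46 mm below. A similar barred carrier with solid floor and two medals, not on a green tray, is not wanted.
- coin_a: Small copper coin, 26 mm across, 3.5 mm thick, 16.5 g; origin: centre of underside. Lies on the sieve's plain floor strip, 40 mm wide under the bar; openings 47 x 30 mm flank it (20 to 50 mm to either side in the sieve's y), so shake along y, across the bar. It slides at about 3 m/s2 (0.3 g): strokes of 60 mm in 0.2 s move it, slow lifting does not.
- coin_b: Second small copper coin, same as the first. Both must land in the green open tray on which the sieve stands centred (within 5 mm, same heading, on its end walls): fixed, 200 mm along the sieve's x, 272 along y, 50 high, walls and floor 12 thick. With the sieve lifted 25 to 40 mm and swung up to 40 mm either way along y, they land in it.
- medal: Large silver-coloured medal, 62 mm across, 5 mm thick, 125 g, lying on the sieve's floor strip, as slippery as the coins; too large for the openings. Origin: centre of underside.

How it is judged (in metres and radians):
On the way, in this order (a step that is already met when the one before it is completed fails the run):
1. the sieve is held clear of the tray, at least 10 mm up, with both small coins and the medal still in it (height (world z) of sieve_grip above 0.134 m and height (world z) of each of coin_a, coin_b, medal above 0.055 m), for 0.1 s.
2. both small coins lie in the tray while the sieve is held up, at least 8 mm clear (height (world z) of sieve_grip above 0.132 m and x of coin_a in the frame of sieve_grip between -0.11 and 0.11 m and y of coin_a in the frame of sieve_grip between -0.155 and 0.155 m and height (world z) of coin_a between 0.008 and 0.04 m and x of coin_b in the frame of sieve_grip between -0.11 and 0.11 m and y of coin_b in the frame of sieve_grip between -0.155 and 0.155 m and height (world z) of coin_b between 0.008 and 0.04 m), for 0.1 s.
At the end, for the whole second after the job is handed in: Both small coins lie in the green tray beneath, the medal is still in the sieve, and the sieve stands level on the tray within 20 mm of where it stood, let go (distance of sieve_grip from where it was at the start of the episode below 0.02 m and height (world z) of sieve_grip below 0.128 m and angle between sieve_grip's own z axis and vertical below 0.09 rad and x of coin_a in the frame of sieve_grip between -0.11 and 0.11 m and y of coin_a in the frame of sieve_grip between -0.155 and 0.155 m and height (world z) of coin_a between 0.008 and 0.04 m and x of coin_b in the frame of sieve_grip between -0.11 and 0.11 m and y of coin_b in the frame of sieve_grip between -0.155 and 0.155 m and height (world z) of coin_b between 0.008 and 0.04 m and x of medal in the frame of sieve_grip between -0.09 and 0.09 m and y of medal in the frame of sieve_grip between -0.05 and 0.05 m and z of medal in the frame of sieve_grip above -0.085 m); the robot touches nothing.
It fails at once if the sieve is tipped more than 15 degrees from level (angle between sieve_grip's own z axis and vertical above 0.262 rad).
It fails at once if the robot touches a small coin or the medal (contact force between any of the fingers, the arm and coin_a above 0.3 N or contact force between any of the fingers, the arm and coin_b above 0.3 N or contact force between any of the fingers, the arm and medal above 0.3 N).
It also fails if it takes over 38 s, if anything falls off the work surface, if the arm or the gripper's body presses on something with over 40 N, if the wrist force passes 120 N, or if a joint passes its speed limit or range.

ROBOT

A 6-joint arm with a two-finger parallel gripper is mounted at the origin on the work surface. World frame = base frame: x ahead of the robot, y to its left, z up, the work surface at z = 0. Lengths are in mm, angles in rad, forces in N, time in s.
With the tool pointing down it reaches from about 350 to 875 mm from the base axis. Payload 4.2 kg.
Tool frame: the origin (TCP) lies midway between the tips of the shut fingers; the grasp point (between the pads) lies 19 mm behind it (bot.grip_depth is the z of the grasp point in the tool frame, in mm); z points along the fingers, y is the line along which they close (so a half turn about z gives the same grasp; the last joint's range is limited). The gripper opens to 87 mm and grips with 3 to 60 N. Pads are 19 mm wide; open, the fingers measure 117 mm over their backs; the gripper's body (75 mm by 190 mm) begins 51 mm behind the grasp point.
Start: joints at [-0.989, 0.385, 0.008, 0, -1.194, -0.259], TCP at [198.28, -592.692, 222.55] pointing down, gripper open.
Joint ranges: [-3.14, 3.14], [-1.21, 2.06], [-1.07, 1.41], [-3.16, 2.05], [-2.99, -0.16], [-3.1, 3.1]. Speed limits (rad/s): [2.79, 2.79, 3.14, 3.14, 3.14, 3.14].

INTERFACE

Orientations are given as a unit quaternion [x, y, z, w].
In Python, from workcell import sensors, viewer, bot gives the robot as it stands.
- The arm moves only by the tool play_rows, never from a script. Its argument "increments" is a list that holds one entry, the list of rows, each a list of 4 numbers: the shift along the tool's x, y, z in units of 40 mm (1.0 is 40 mm), then the turn about the tool's z in units of 5 degrees (1.0 is 5 degrees). A call has 1 to 12 rows; each row shifts and turns the commanded pose from where the row before left it, along the tool's axes as they then stand; what a row does not reach is not made up. A row lasts 1/10 s, in which the tool goes at most 50 mm and 8.59 degrees, less where a joint would pass 70% of its speed; a pose out of reach is approached as far as the arm can. A call is refused whole if a number of a shift passes 1 or a number of a turn 1, either way. A call with a gripper value outside its range is refused whole. "grip" is the finger opening in mm, from 0 to 87, set as the call begins (left out, the last holds). The fingers move at their own pace and stop on an object; "grip_force" is the grip in N (left out, the last holds). Time passes only in rows, so rows that do not move let the fingers close. It gives the time, the measured TCP pose, the force, the opening and the grip force at its end, in the units of the state.
- sensors.get_state(): the state, without advancing time (a new reading comes with each control period).
- viewer.capture(name): name is "scene" or "side" or "wrist"; returns a dict with "pixels" (420x560x3 uint8, red, green, blue), "depth" (420x560 float32, mm along the optical axis (not along the pixel's ray), 0 where there is no reading), "K" (3x3 intrinsics, pixels), "R" (3x3) and "t" (3): a world point X has camera coordinates R X + t; the wrist camera has in their place "tool_from_camera" (4x4, takes a point from camera to tool coordinates, whose origin is the TCP and whose axes are the flange's). Camera axes: x right, y down, z forward; pixel columns grow to the right and rows downward; lengths in mm; the calibration is good to about 2 mm. A picture is of the moment at which its call begins: read the wrist's pose just before it.
- bot.close_job(): hands the job in; it is judged then, once.
The state is a dict: "time": time; "joint_pos": joint angles; "joint_velocities": joint speeds; "joint_efforts": joint torques, N m; "tcp_pos": TCP position; "tool_rot": TCP orientation; "force": force on the tool from outside, world axes, zero at the start; "ft_torque": the same for the moment, N m; "width": finger opening in mm; "finger_force": force on a finger pad.
Only numpy, scipy, OpenCV 4.12 (cv2) and the standard library are available. Lean on these libraries where they do the work, as an engineer would, in place of code of your own. Each camera call takes 0.05 s, during which the arm holds its last target. There are 200 camera calls.

## Working session

There is one attempt and no reset: what is moved stays moved. The work goes in short steps, Python scripts to look and compute and a tool call to move; the robot and the scene stay as the last step left them, time stands still between calls to the robot, and variables do not carry over. Pictures are saved under pics/ and viewed, at most 10 in all, crops included, and the job is handed in when it is done.

Besides the shell and the picture viewer there is one more tool, called as name([rows], argument=value, ...), one row to a line, values as JSON. play_rows: Moves the arm, as the interface text tells. Its arguments: {"type":"object","properties":{"increments":{"type":"array","items":{"type":"array","items":{"type":"array","items":{"type":"number"}}}},"grip":{"type":"number"},"grip_force":{"type":"number"}},"required":["increments"]}

```bash
mkdir -p pics
python3 - <<'E'
from workcell import sensors, viewer, bot
import cv2,numpy as np
s=sensors.get_state();print({k:np.round(v,3).tolist() for k,v in s.items()},bot.grip_depth)
for n in ("scene","side"):
    c=viewer.capture(n);np.savez(f"{n}0.npz",**c);cv2.imwrite(f"pics/{n}0.png",c["pixels"][:,:,::-1])
    print(n,c["K"].tolist(),(-c["R"].T@c["t"]).tolist())
a=[cv2.imread(f"pics/{n}0.png") for n in("scene","side")]
cv2.imwrite("pics/both.png",cv2.resize(np.vstack(a),None,fx=.7,fy=.7,interpolation=cv2.INTER_AREA))
E
```

```text
{'time': 0.0, 'joint_pos': [-0.989, 0.386, 0.007, -0.0, -1.194, -0.259], 'joint_velocities': [-0.001, -0.0, 0.0, 0.002, 0.0, -0.0], 'joint_efforts': [0.001, -39.066, 18.741, 4.22, 0.011, -0.0], 'tcp_pos': [198.071, -592.149, 221.461], 'tool_rot': [-0.161, 0.987, 0.001, -0.0], 'force': [0.231, -0.288, -0.222], 'ft_torque': [0.035, 0.003, -0.028], 'finger_force': 0.0, 'width': 87.039} -18.700000000000003
scene [[516.2116847942129, 0.0, 285.7285121912825], [0.0, 516.2116847942129, 203.2037104825145], [0.0, 0.0, 1.0]] [1228.27749637104, -13.087804654087074, 823.5245749035383]
side [[436.267814493138, 0.0, 279.87047606620763], [0.0, 436.267814493138, 208.58412637001618], [0.0, 0.0, 1.0]] [261.0785362476843, 516.6432947113863, 535.0047921611667]
```

View pics/scene0.png

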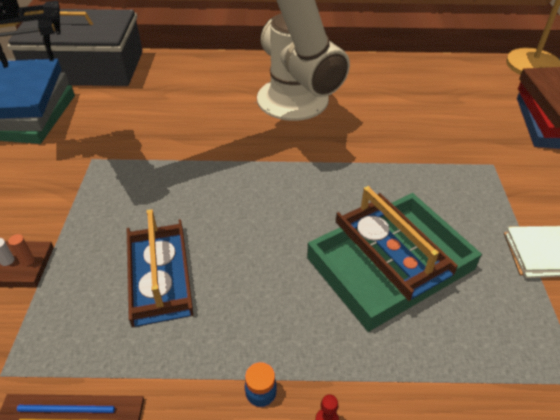

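The scene image shows the wanted sieve on the green tray, with its brass bar running from about (368,192) to (436,262). The decoy carrier is at (155,265). Next I measure the bar and the tray by colour mask.

```bash
cat > h.py <<'E'
import numpy as np,cv2
def pts(c):
    v,u=np.mgrid[:420,:560]; d=c["depth"]; K=c["K"]
    P=np.dstack([(u-K[0,2])/K[0,0]*d,(v-K[1,2])/K[1,1]*d,d]).reshape(-1,3)
    return ((P-c["t"])@c["R"]).reshape(420,560,3)
def hsv(c): return cv2.cvtColor(c["pixels"],cv2.COLOR_RGB2HSV)
E
python3 - <<'E'
from h import *
for n in("scene","side"):
    c=dict(np.load(f"{n}0.npz"));P=pts(c);H=hsv(c)
    h,s,v=[H[...,i].astype(int) for i in range(3)]
    near=(P[...,0]>300)&(P[...,0]<800)&(abs(P[...,1])<400)&(c["depth"]>0)
    g=near&(h>65)&(h<90)&(s>100)&(P[...,2]>35)&(P[...,2]<60)
    (cx,cy),(w,l),a=cv2.minAreaRect(P[g][:,:2].astype(np.float32)); print(n,"tray",g.sum(),cx,cy,w,l,a)
    tc=np.array([cx,cy])
    b=near&(h>12)&(h<28)&(s>110)&(v>90)&(P[...,2]>112)&(P[...,2]<142)&(np.hypot(P[...,0]-cx,P[...,1]-cy)<150)
    q=P[b]; top=q[q[:,2]>128] 
    for nm,z in(("all",q),("top",top)):
        r=cv2.minAreaRect(z[:,:2].astype(np.float32)); print(nm,len(z),r,z[:,2].min(),z[:,2].max(),z.mean(0))
    vx,vy,_,_=cv2.fitLine(top[:,:2].astype(np.float32),cv2.DIST_HUBER,0,.01,.01).ravel(); print("bar angle",np.degrees(np.arctan2(vy,vx)))
E
```

```text
scene tray 1015 584.0582275390625 197.0848846435547 197.19764709472656 271.10394287109375 32.45356369018555
all 964 ((579.3424682617188, 193.08377075195312), (197.5258026123047, 13.855027198791504), 32.26420974731445) 112.43787572849267 137.17788845013317 [587.37870908 196.48825529 128.56522417]
top 576 ((579.1143188476562, 192.93972778320312), (196.9861297607422, 13.855027198791504), 32.26420974731445) 128.10289236595 137.17788845013317 [585.14009601 196.45066477 132.89594516]
bar angle 32.325924
side tray 3693 579.6795043945312 199.27622985839844 196.75648498535156 272.11395263671875 32.33488845825195
all 2187 ((578.0950927734375, 195.26902770996094), (195.4405517578125, 13.671005249023438), 32.43631362915039) 112.25999282060931 136.20124922792547 [577.90194477 197.49142241 127.78840641]
top 1197 ((578.0950927734375, 195.26902770996094), (195.4405517578125, 13.671005249023438), 32.43631362915039) 128.01093897910488 136.20124922792547 [578.03730918 196.19986176 132.75967651]
bar angle 32.38042
```

View pics/side0.png

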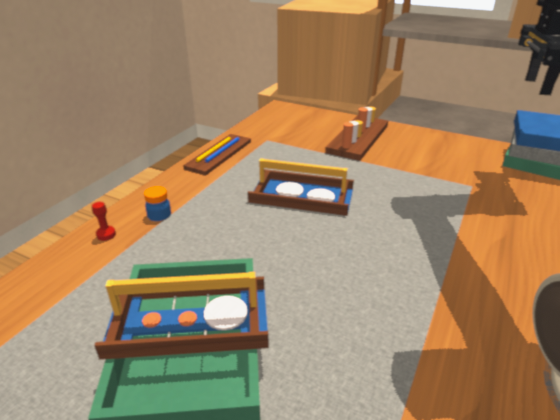

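The bar centre is about (579,195) at 32.3°, and the bar and tray sizes match the given ones. I move above it first, with no turn yet.

play_rows([
  [[-0.64,0.65,0,0],[-0.64,0.65,0,0],[-0.64,0.65,0,0],[-0.64,0.65,0,0],[-0.64,0.65,0,0],[-0.64,0.65,0,0],[-0.64,0.65,0,0],[-0.64,0.65,0,0],[-0.64,0.65,0,0],[-0.64,0.65,0,0],[-0.64,0.65,0,0],[-0.64,0.65,0,0]],
], grip=60)

```text
time: 1.3
tcp_pos: [390.8, -197.8, 222.4]
tool_rot: [-0.161, 0.987, 0.0, -0.0]
force: [1.4, -0.6, 0.1]
width: 60.2
finger_force: 0.0
```

play_rows([
  [[-0.64,0.65,0,0],[-0.64,0.65,0,0],[-0.64,0.65,0,0],[-0.64,0.65,0,0],[-0.64,0.65,0,0],[-0.64,0.65,0,0],[-0.64,0.65,0,0],[-0.64,0.65,0,0],[0,0,0,-0.92],[0,0,0,-0.92],[0,0,0,-0.92],[0,0,0,0]],
])

```text
time: 2.5
tcp_pos: [518.6, 63.0, 222.1]
tool_rot: [-0.278, 0.961, 0.0, -0.001]
force: [-1.0, -0.1, 0.6]
width: 60.0
finger_force: 0.0
```

play_rows([
  [[-0.76,0.5,0,0],[-0.76,0.5,0,0],[-0.76,0.5,0,0],[-0.76,0.5,0,0],[0,0,0.5,0],[0,0,0.5,0],[0,0,0,0]],
])

```text
time: 3.2
tcp_pos: [576.9, 194.8, 179.0]
tool_rot: [-0.277, 0.961, -0.001, -0.004]
force: [-0.7, -0.1, -0.1]
width: 60.2
finger_force: 0.0
```

Run:
```python
from workcell import sensors, viewer
from h import *
from scipy.spatial.transform import Rotation as R
s=sensors.get_state();c=viewer.capture("wrist");cv2.imwrite("pics/w1.png",c["pixels"][:,:,::-1])
M=np.asarray(c["tool_from_camera"]);c["R"]=M[:3,:3].T;c["t"]=-M[:3,:3].T@M[:3,3]
P=pts(c);q=R.from_quat(s["tool_rot"]);W=q.apply(P.reshape(-1,3)).reshape(P.shape)+s["tcp_pos"]
H=hsv(c);h,sa,v=[H[...,i].astype(int) for i in range(3)]
b=(c["depth"]>0)&(h>12)&(h<28)&(sa>110)&(v>80)&(W[...,2]>112)&(W[...,2]<140)
T=P[b];t=T[W[b][:,2]>128]
print(s["tcp_pos"],len(t),cv2.minAreaRect(t[:,:2].astype(np.float32)),"meanz tool",t[:,2].mean(),"world",W[b].mean(0),t[:,0].min(),t[:,0].max())
k=cv2.fitLine(t[:,:2].astype(np.float32),cv2.DIST_HUBER,0,.01,.01).ravel();print(k, np.degrees(np.arctan2(k[1],k[0])))
cc=(c["depth"]>0)&((h<14)|(h>172))&(sa>140)&(v>120)
n,l,st,ce=cv2.connectedComponentsWithStats(cc.astype(np.uint8))
for i in range(1,n):
    if st[i,4]>100: print(ce[i],st[i,4],np.median(P[l==i],0),np.median(W[l==i],0))
```

```text
[576.91841468 194.78402028 178.96467464] 3232 ((-0.22866058349609375, -1.9830446243286133), (11.801663398742676, 196.06968688964844), 89.93839263916016) meanz tool 46.72243550022748 world [564.19456986 184.54099304 132.21752127] -98.26952797694838 97.80865490971382
[ 9.9999911e-01 -1.3237490e-03  1.7772682e+01 -1.9408685e+00] -0.07584524
[225.16982836 124.91553749] 2214 [ 88.29741288 -53.00299113 102.01469621] [527.41029369 119.88187509  77.4228009 ]
[337.50076963 114.29861467] 1949 [ 89.5927755   48.72302432 102.17319824] [485.72739568 185.37161992  77.37958002]
[291.83766234 202.98051948] 154 [ -1.87686132   7.26660024 119.9730671 ] [573.77100468 201.65990569  59.00538877]
[271.59090909 254.51818182] 110 [-51.1552517  -10.93523055 119.72898916] [625.86125222 211.84298673  58.8321108 ]
[290.45217391 254.56521739] 115 [-51.34026332   5.77199227 119.68861492] [616.12442115 227.38713475  58.92583783]
```

View pics/w1.png

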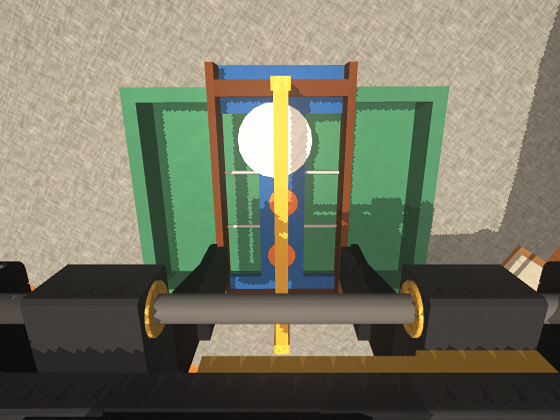

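The wrist view shows the bar vertical at column ~282, the medal at (275,140) and the two coins on the strip at (284,203) and (281,255). The bar is 2 mm to −y in the tool frame. I descend, with a small offset towards the medal for balance, and grip.

play_rows([
  [[0.2,-0.05,0.45,0],[0,0,0.45,0],[0,0,0.45,0],[0,0,0.45,0],[0,0,0,0],[0,0,0,0]],
])

```text
time: 3.85
tcp_pos: [574.1, 189.5, 111.9]
tool_rot: [-0.278, 0.961, -0.0, 0.001]
force: [-0.1, -0.1, 0.5]
width: 59.9
finger_force: 0.0
```

play_rows([
  [[0,0,0.13,0],[0,0,0,0]],
])

```text
time: 4.05
tcp_pos: [573.5, 189.6, 105.9]
tool_rot: [-0.278, 0.961, 0.0, 0.0]
force: [-0.2, -0.3, -0.5]
width: 60.2
finger_force: 0.0
```

play_rows([
  [[0,0,0,0],[0,0,0,0],[0,0,0,0],[0,0,0,0],[0,0,0,0],[0,0,0,0],[0,0,0,0],[0,0,0,0]],
], grip=0, grip_force=60)

```text
time: 4.85
tcp_pos: [573.1, 189.7, 105.3]
tool_rot: [-0.278, 0.961, 0.0, -0.0]
force: [-0.5, 1.1, 0.8]
width: 8.1
finger_force: 60.0
```

Gripped: the opening is 8.1 mm on the 9 mm bar. I lift 32 mm gently.

play_rows([
  [[0,0,-0.1,0],[0,0,-0.15,0],[0,0,-0.15,0],[0,0,-0.15,0],[0,0,-0.15,0],[0,0,-0.1,0],[0,0,0,0],[0,0,0,0],[0,0,0,0]],
])

```text
time: 5.75
tcp_pos: [572.9, 189.4, 137.0]
tool_rot: [-0.278, 0.961, -0.0, -0.0]
force: [-0.1, -0.8, -5.9]
width: 8.6
finger_force: 60.0
```

```bash
cat > look.py <<'E'
import sys
from workcell import sensors, viewer
from h import *
a=[viewer.capture(n) for n in("scene","side")]
i=[a[0]["pixels"][150:350,280:520],a[1]["pixels"][220:420,60:300]]
cv2.imwrite(f"pics/{sys.argv[1]}.png",cv2.resize(np.hstack(i),(800,334))[:,:,::-1])
c=a[1];P=pts(c);H=hsv(c);h,s,v=[H[...,i].astype(int) for i in range(3)]
b=(c["depth"]>0)&(h>12)&(h<28)&(s>110)&(v>90)&(P[...,2]>108)&(np.hypot(P[...,0]-579,P[...,1]-195)<150)
q=P[b];q=q[q[:,2]>np.percentile(q[:,2],99)-9]
D=q[:,:2]@[np.cos(.565),np.sin(.565)]; print("bar",cv2.minAreaRect(q[:,:2].astype(np.float32)),"slope",np.polyfit(D,q[:,2],1)[0])
cc=((h<10)|(h>172))&(s>150)&(v>150)&(np.hypot(P[...,0]-579,P[...,1]-195)<180)
n,l,st,ce=cv2.connectedComponentsWithStats(cc.astype(np.uint8))
for k in range(1,n):
    if st[k,4]>25: print("coin?",ce[k],st[k,4],np.median(P[l==k],0))
E
python3 look.py lift
```

```text
bar ((570.1702880859375, 178.2132568359375), (90.96656036376953, 16.71542739868164), 74.79122161865234) slope -0.15763362773881232
```

View pics/lift.png

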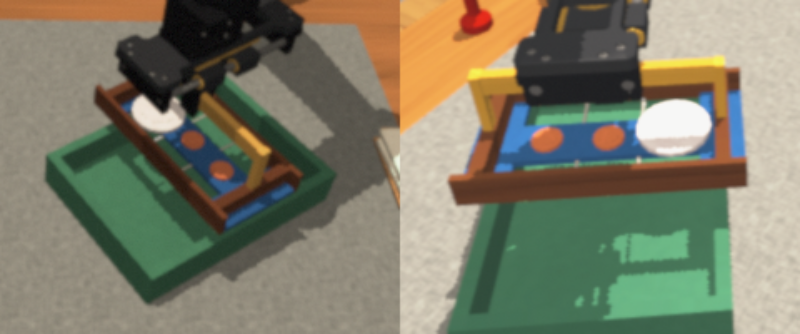

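The sieve is lifted and level (left crop), with the medal and both coins still on the blue strip (right crop: coins at (545,138) and (605,137), medal at (675,125)). I shake along tool y.

play_rows([
  [[0,0.75,0,0],[0,-0.75,0,0],[0,-0.75,0,0],[0,0.75,0,0],[0,0.75,0,0],[0,-0.75,0,0],[0,-0.75,0,0],[0,0.75,0,0],[0,0.75,0,0],[0,-0.75,0,0],[0,-0.75,0,0],[0,0.75,0,0]],
])

```text
time: 7.05
tcp_pos: [576.0, 185.1, 137.2]
tool_rot: [-0.275, 0.961, -0.001, 0.0]
force: [1.4, -0.0, -5.5]
width: 8.5
finger_force: 60.0
```

play_rows([
  [[0,0,0,0],[0,0,0,0],[0,0,0,0]],
])

```text
time: 7.35
tcp_pos: [573.3, 189.6, 137.4]
tool_rot: [-0.278, 0.96, -0.0, 0.0]
force: [0.4, 0.0, -4.5]
width: 8.4
finger_force: 60.0
```

```bash
python3 look.py shake1
```

```text
bar ((570.954345703125, 177.44482421875), (91.17786407470703, 18.57658576965332), 78.16524505615234) slope -0.15124867618332025
```

View pics/shake1.png

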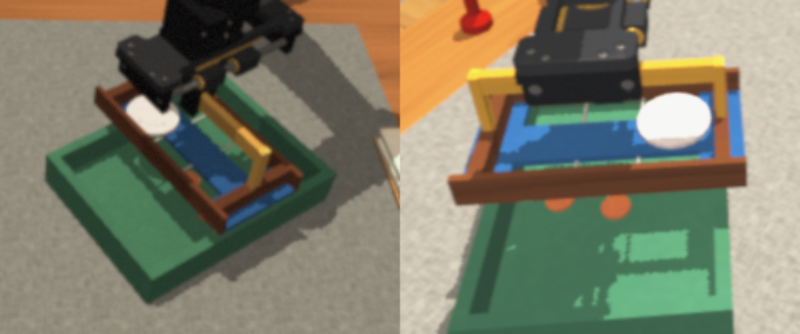

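The right crop shows both coins lying in the tray at (558,203) and (615,207), with the medal still in the sieve at (675,120). The arm is back at its lift position, so I lower and release.

play_rows([
  [[0,0,0.15,0],[0,0,0.15,0],[0,0,0.15,0],[0,0,0.15,0],[0,0,0.1,0],[0,0,0.05,0],[0,0,0.03,0],[0,0,0,0],[0,0,0,0],[0,0,0,0]],
])

```text
time: 8.45
tcp_pos: [573.4, 189.6, 106.5]
tool_rot: [-0.278, 0.961, 0.0, 0.0]
force: [-0.1, -0.3, -5.7]
width: 8.2
finger_force: 60.0
```

play_rows([
  [[0,0,0.03,0],[0,0,0,0],[0,0,0,0]],
])

```text
time: 8.75
tcp_pos: [573.6, 189.7, 105.7]
tool_rot: [-0.278, 0.961, 0.0, 0.001]
force: [-1.3, 0.2, -1.2]
width: 8.5
finger_force: 60.0
```

The weight is now on the tray (the force fell from −5.7 to −1.2 N). I open the fingers and go up.

play_rows([
  [[0,0,0,0],[0,0,0,0],[0,0,0,0],[0,0,0,0],[0,0,0,0],[0,0,0,0],[0,0,0,0]],
], grip=60)

```text
time: 9.45
tcp_pos: [573.3, 189.5, 104.9]
tool_rot: [-0.278, 0.961, -0.0, -0.0]
force: [0.6, -0.4, 0.0]
width: 55.0
finger_force: 0.0
```

play_rows([
  [[0,0,-0.3,0],[0,0,-0.7,0],[0,0,-0.9,0],[0,0,-0.9,0],[0,0,-0.9,0],[0,0,0,0],[0,0,0,0]],
])

```text
time: 10.15
tcp_pos: [573.4, 189.7, 254.7]
tool_rot: [-0.278, 0.961, 0.001, 0.001]
force: [0.1, 0.1, -0.8]
width: 60.3
finger_force: 0.0
```

```bash
python3 look.py end
```

```text
bar ((555.2984619140625, 205.508544921875), (56.11763000488281, 114.53668212890625), 34.52865219116211) slope 0.07351024884929207
```

View pics/end.png

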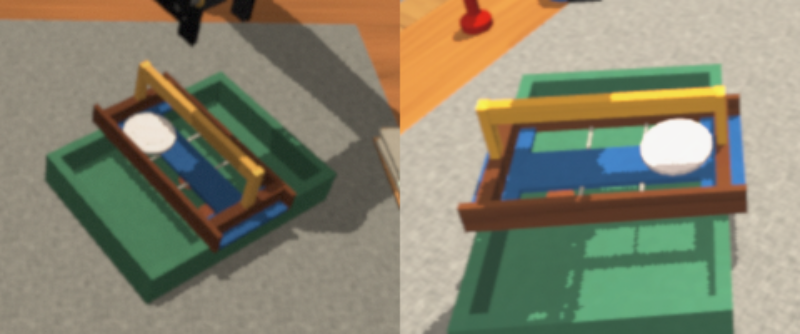

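The sieve is back on the tray with the medal in it at (675,145), and a coin shows through an opening at (562,196). The bar figure was spoiled by brass parts of the gripper, so I repeat the measurement with the starting mask.

Run:
```python
from workcell import viewer
from h import *
for n in("scene","side"):
  for c in(dict(np.load(f"{n}0.npz")),viewer.capture(n)):
    P=pts(c);H=hsv(c);h,s,v=[H[...,i].astype(int) for i in range(3)]
    b=(c["depth"]>0)&(h>12)&(h<28)&(s>110)&(v>90)&(P[...,2]>128)&(P[...,2]<142)&(np.hypot(P[...,0]-579,P[...,1]-195)<130)
    q=P[b];D=(q[:,:2]-[579,195])@[np.cos(.565),np.sin(.565)]
    print(n,np.round(np.hstack([*cv2.minAreaRect(q[:,:2].astype(np.float32))[:2],q[:,2].max(),np.polyfit(D,q[:,2],1)]),3))
```

```text
scene [ 5.79114e+02  1.92940e+02  1.96986e+02  1.38550e+01  1.37178e+02
 -1.00000e-03  1.32900e+02]
scene [579.134 192.72  197.41   14.142 137.388   0.    132.866]
side [578.095 195.269 195.441  13.671 136.201   0.    132.76 ]
side [ 5.79335e+02  1.93991e+02  1.95738e+02  1.40530e+01  1.36484e+02
 -1.00000e-03  1.32683e+02]
```

The sieve is level and within 2 mm of where it started, so I hand in the job.

```bash
python3 -c "
from workcell import bot
print(bot.close_job())"
```

```text
the job is handed in; nothing more can be done
None
```

I handed the job in at about 10 s: both copper coins dropped into the green tray, the medal is still in the sieve, and the sieve is let go, level and within 2 mm of where it stood; no verdict came back.

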